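# Hold a table foot home in the corner of the drilling jig

## Robot

A 6-joint arm with a two-finger parallel gripper is mounted at the origin on the work surface. World frame = base frame: x ahead of the robot, y to its left, z up, the work surface at z = 0. Lengths are in m, angles in degrees, forces in N, time in s.
With the tool pointing down it reaches from about 0.35 to 0.975 m from the base axis. Payload 17.4 kg.
Tool frame: the origin (TCP) lies at the very end of the fingers, on their centre line; the grasp point (between the pads) lies robot.pinch_z behind it (robot.pinch_z is the distance from the TCP to the grasp point, in m); z points along the fingers, y is the line along which they close (so a half turn about z gives the same grasp; the last joint's range is limited). The gripper opens to 85 mm and grips with 20 to 120 N. Pads are 22 mm wide; open, the fingers measure 114 mm over their backs; the gripper's body (76 mm by 85 mm) begins 54 mm behind the grasp point. The pads swing forward as they close: fully open they stand 13 mm farther back than shut.
Start: joints at [70.657, 6.646, 82.598, -0, 90.757, -2.166], TCP at [0.199, 0.645, 0.231] pointing down, gripper open.
Joint ranges: [-162.19, 162.19], [-47.58, 125.68], [4.15, 143.07], [-65.23, 245.23], [0.69, 171.88], [-170.13, 170.13]. Speed limits (degrees/s): [108.29, 108.29, 127.2, 180, 180, 180].

## Interface

Orientations are given as [roll, pitch, yaw] about the fixed x, y, z axes, in that order (R = Rz(yaw) Ry(pitch) Rx(roll)).
In Python, from station import robot gives the robot as it stands.
- The arm moves only by the tool carry_out, never from a script. Its argument "rows" is a list that holds one entry, the list of rows, each a list of 5 numbers: the finger opening in mm, from 0 to 85.4, then the shift along the world's x, y, z in mm, then the turn about the world's z in degrees. In form: [[[hand, x, y, z, turn], ...]]. A call has 1 to 10 rows; each row shifts and turns the commanded pose from where the row before left it; what a row does not reach is not made up. A row lasts 1/10 s, in which the tool goes at most 50 mm and 8.59 degrees, less where a joint would pass 70% of its speed; a pose out of reach is approached as far as the arm can. A call with a gripper value outside its range is refused whole. The fingers move at their own pace and stop on an object; the grip force is fixed at half the most. Time passes only in rows, so rows that do not move let the fingers close. It gives the time, the measured TCP pose, the force, the opening and the grip force at its end, in the units of the state.
- robot.sense(): the state, without advancing time (a new reading comes with each control period).
- robot.read_camera(name): name is "scene" or "top"; returns a dict with "color" (420x560x3 uint8, red, green, blue), "fx", "fy", "cx", "cy" (pixels), "dist" ([k1, k2, p1, p2, k3] as OpenCV has them; the pictures are not rectified), "eye" and "orientation" of the camera in the world. Camera axes: x right, y down, z forward; pixel columns grow to the right and rows downward; lengths in m; the calibration is good to about 2 mm. A picture is of the moment at which its call begins. There is no depth.
- robot.sign_off(): hands the job in; it is judged then, once.
The state is a dict: "time": time; "joint_pos": joint angles; "joint_velocities": joint speeds; "effort": joint torques, N m; "position": TCP position; "tool_rot": TCP orientation; "wrist_force": force on the tool from outside, world axes, zero at the start; "moment": the same for the moment, N m; "width": finger opening in m; "finger_force": force on a finger pad.
Only numpy, scipy, OpenCV 4.12 (cv2) and the standard library are available. Lean on these libraries where they do the work, as an engineer would, in place of code of your own. Each camera call takes 0.05 s, during which the arm holds its last target. There are 200 camera calls.

## Task

Clear the pale offcut out of the drilling jig and leave it lying in the red scrap tray. Then stand the dark tenoned table foot flat on the jig, tenon up and its long side along the long fence, and push it home into the corner so that it bears flush and firmly on both fences at once, without ramming it. Finish while still holding it pressed there, ready for drilling: do not let go. Leave the other things on the bench alone.

Things in the scene. Friction and masses are not known exactly. Their poses are not given: they have to be found in the camera images.
- jig: drilling jig screwed to the bench: grey laminated base plate 240 (its x) x 220 (its y) x 12 mm thick, with two aluminium fences standing on it. Origin: centre of the plate's underside. Fixed. Fence inner faces lie at jig x = +85 mm (short fence) and jig y = +75 mm (long fence); the -x and -y sides are open. Plate and fences are waxed (friction about 0.3)
- corner (a point): the point on the plate's top face (12 mm above the bench) where the inner faces of the two fences would meet; axes parallel to the jig's. The fences block +x and +y from here; the part belongs at negative x and negative y. A foot that is home has its origin 40 mm to -x and 28 mm to -y of this point
- long_fence: long aluminium fence, 179 mm along jig x, 18 mm thick, 40 mm high above the plate, rigid, on the +y side of the plate. Origin: centre of its underside, on the plate's top. It stops 6 mm short of the corner
- short_fence: short aluminium fence, 130 mm along jig y, 18 mm thick, 40 mm high above the plate, rigid, on the +x side of the plate. Origin: centre of its underside, on the plate's top. It stops 6 mm short of the corner
- foot: loose dark walnut table foot: a block 80 (its x) x 56 (its y) x 45 mm high with a tenon centred on its top, 44 (x) x 26 (y) x 32 mm high, 77 mm high in all, about 0.16 kg (varies). Same both ways round. Stands on the bench, tenon up. Origin: centre of its underside, z up
- offcut: loose pale wood offcut, 60 (its x) x 22 (its y) x 20 mm high, about 30 g, lying on the jig's plate inside the corner. Origin: centre of its underside
- tray: fixed red open scrap tray, 130 (its x) x 160 (its y) x 40 mm high, walls and floor about 4 mm thick. Origin: centre of its underside
- blank: bystander: plain pale beech block without tenon, 70 x 50 x 40 mm high, beside the foot; which of the two stands where varies. Origin: centre of its underside
- glue: bystander: white glue bottle, 56 mm diameter, 150 mm high. Origin: centre of its underside
- mallet: bystander: mallet 260 mm long lying on the bench, handle to its -x. Origin: underside, near its middle
- tape: bystander: yellow tape measure, 70 x 38 x 65 mm high. Origin: centre of its underside
- driver: bystander: screwdriver with red handle, 200 mm long, lying. Origin: underside, near its middle
- cup: bystander: blue cup, 72 mm diameter, 90 mm high. Origin: centre of its underside

How it is judged (in metres and radians):
On the way:
1. the offcut lies in the scrap tray, let go (x of offcut in the frame of tray between -0.062 and 0.062 m and y of offcut in the frame of tray between -0.077 and 0.077 m and z of offcut in the frame of tray below 0.035 m and contact force between offcut and the fingers below 0.1 N and linear speed of offcut below 0.03 m/s), for 0.2 s.
At the end, for the whole second after the job is handed in: Offcut released, at rest inside the tray. Foot at rest flat on the plate (3 mm, 0.04 rad), long side along the long fence (0.04 rad), centre within 2.5 mm of home, bearing on each fence with over 3 N, and the robot still bearing on it with over 3 N, through the last second (all of step 1 and x of foot in the frame of corner between -0.0425 and -0.037 m and y of foot in the frame of corner between -0.0305 and -0.025 m and z of foot in the frame of corner between -0.003 and 0.003 m and angle between the x axis of foot and the x axis of jig, either way round below 0.04 rad and angle between foot's own z axis and vertical below 0.04 rad and contact force between foot and long_fence above 3 N and contact force between foot and short_fence above 3 N and (contact force between foot and the fingers above 3 N or contact force between foot and the arm above 3 N) and linear speed of foot below 0.01 m/s); the arm keeps its last pose, push and grip.
It fails at once if the foot is rammed against a fence (over 80 N) (contact force between foot and long_fence above 80 N or contact force between foot and short_fence above 80 N).
It fails at once if the foot is tipped over (angle between foot's own z axis and vertical above 0.7 rad).
It fails at once if a bystander is moved by more than 30 mm (distance of any of blank, glue, mallet, tape, driver, cup from where it was at the start of the episode above 0.03 m).
It also fails if it takes over 67 s, if anything falls off the work surface, if the arm or the gripper's body presses on something with over 40 N, if the wrist force passes 120 N, or if a joint passes its speed limit or range.

## Working session

There is one attempt and no reset: what is moved stays moved. The work goes in short steps, Python scripts to look and compute and a tool call to move; the robot and the scene stay as the last step left them, time stands still between calls to the robot, and variables do not carry over. Pictures are saved under pics/ and viewed, at most 10 in all, crops included, and the job is handed in when it is done.

Besides the shell and the picture viewer there is one more tool, called after "Request:" in YAML: its name, and indented under it one key for each argument. carry_out: Moves the arm, as the interface text tells. Its arguments: {"type":"object","properties":{"rows":{"type":"array"}},"required":["rows"]}

```bash
mkdir -p pics; cat > h.py <<'E'
import numpy as np, cv2
from station import robot
from scipy.spatial.transform import Rotation as R
def shot(n,f=None):
    c=robot.read_camera(n); im=np.ascontiguousarray(c["color"][:,:,::-1])
    if f: cv2.imwrite("pics/"+f,im)
    return c,im
def rot(o):
    o=np.array(o,float)
    if o.shape==(3,3): return o
    return R.from_euler('xyz',o,degrees=True).as_matrix()
def ray(c,px,z):
    K=np.array([[c["fx"],0,c["cx"]],[0,c["fy"],c["cy"]],[0,0,1]])
    u=cv2.undistortPoints(np.array(px,float).reshape(-1,1,2),K,np.array(c["dist"],float))[:,0]
    d=np.c_[u,np.ones(len(u))]@rot(c["orientation"]).T
    e=np.array(c["eye"]); t=(z-e[2])/d[:,2]
    return e+d*t[:,None]
E
python3 - <<'E'
from h import *
for n in("top","scene"):
    c,im=shot(n,n+"0.png"); print({k:v for k,v in c.items() if k!="color"})
print(robot.sense(), robot.pinch_z)
E
```

```text
{'fx': 437.9879976520453, 'fy': 437.9879976520453, 'cx': 277.21162358757715, 'cy': 213.62977853446503, 'dist': array([-0.04033287,  0.        ,  0.        ,  0.        ,  0.        ]), 'eye': array([0.43470866, 0.03317836, 1.03983786]), 'orientation': array([-171.43778961,   -0.34352815,  -88.88308621])}
{'fx': 509.50999505376797, 'fy': 509.50999505376797, 'cx': 282.00730035746005, 'cy': 217.94019048534668, 'dist': array([0.00974715, 0.        , 0.        , 0.        , 0.        ]), 'eye': array([ 1.31252863, -0.5083604 ,  0.98121011]), 'orientation': array([-135.45828595,   -0.89204333,   52.17084403])}
{'time': 0.1, 'joint_pos': array([ 7.06561728e+01,  6.67069599e+00,  8.26326023e+01,  9.18602895e-04,
        9.07561585e+01, -2.16310050e+00]), 'joint_velocities': array([ 0.01980059, -0.09029916, -0.14702908, -0.09885292,  0.07317003,
       -0.11910721]), 'effort': array([ 1.73390701e-03, -7.33666420e+01, -6.33790684e+01, -8.37021162e-05,
        5.35062674e-03,  8.90787177e-08]), 'position': array([0.19930209, 0.64472325, 0.23063659]), 'tool_rot': array([-1.79940620e+02, -3.16203312e-03,  1.62819283e+02]), 'wrist_force': array([0.49337811, 0.17496404, 0.77332866]), 'moment': array([ 0.00184033, -0.01009684, -0.00743634]), 'finger_force': 0.0, 'width': 0.08557703334839244} 0.0187
```

View pics/top0.png

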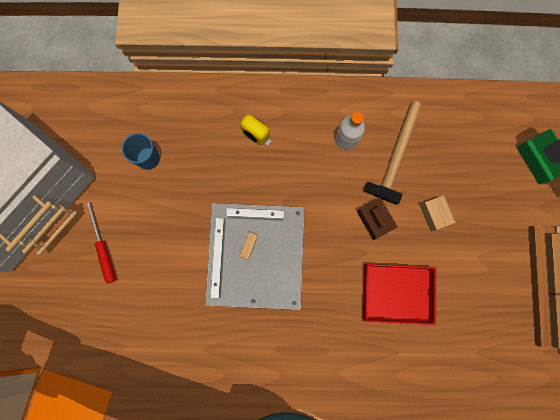

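View pics/scene0.png

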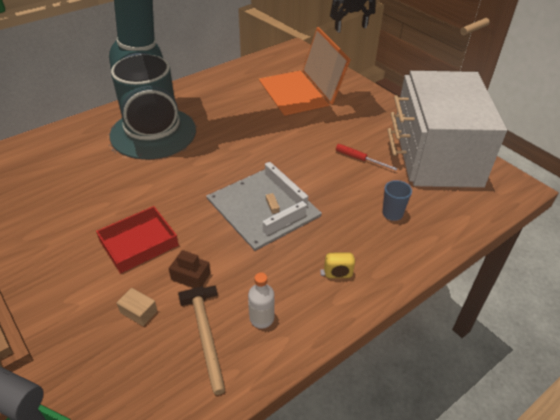

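Top view: jig with its long fence at left (217, 258), short fence at top (255, 213), offcut (249, 246), tray (399, 293), foot (377, 219) close to the mallet head (383, 192), blank (438, 212).

```bash
cat > m.py <<'E'
from h import *
c,im=shot("top")
hsv=cv2.cvtColor(im,cv2.COLOR_BGR2HSV)
def blob(mask,box):
    m=np.zeros(mask.shape,np.uint8);x0,y0,x1,y1=box;m[y0:y1,x0:x1]=mask[y0:y1,x0:x1]
    cs,_=cv2.findContours(m,cv2.RETR_EXTERNAL,cv2.CHAIN_APPROX_NONE)
    return max(cs,key=cv2.contourArea)[:,0]
def rect(p,z):
    w=ray(c,p,z)[:,:2]*1000
    (cx,cy),(a,b),t=cv2.minAreaRect(w.astype(np.float32)); 
    if a<b:t-=90
    return np.round([cx,cy,max(a,b),min(a,b),t],1)
S,V=hsv[...,1],hsv[...,2]
print("offcut",rect(blob((S>60)*255,(225,222,295,300)),.032))
print("plate",rect(blob((S<50)*255,(195,195,315,320)),.012))
b=(V>200)&(S<40)
print("short",rect(blob(b*255,(224,200,295,222)),.052))
print("long",rect(blob(b*255,(205,214,226,305)),.052))
print("tray",rect(blob(((S>200)&((hsv[...,0]<5)|(hsv[...,0]>175)))*255,(350,250,450,335)),.04))
E
python3 - <<'E'
from m import *
crop=cv2.resize(im[170:260,345:470],None,fx=6,fy=6,interpolation=cv2.INTER_CUBIC);cv2.imwrite("pics/foot.png",crop)
E
```

```text
offcut [511.9  95.5  60.2  23.2 -20.1]
plate [490.   79.9 238.9 219.1  -1.5]
short [584.4  81.1 128.4  16.6  88.6]
long [481.9 164.  177.5  16.8  -1.5]
tray [ 408.  -248.7  164.7  129.    88.2]
```

View pics/foot.png

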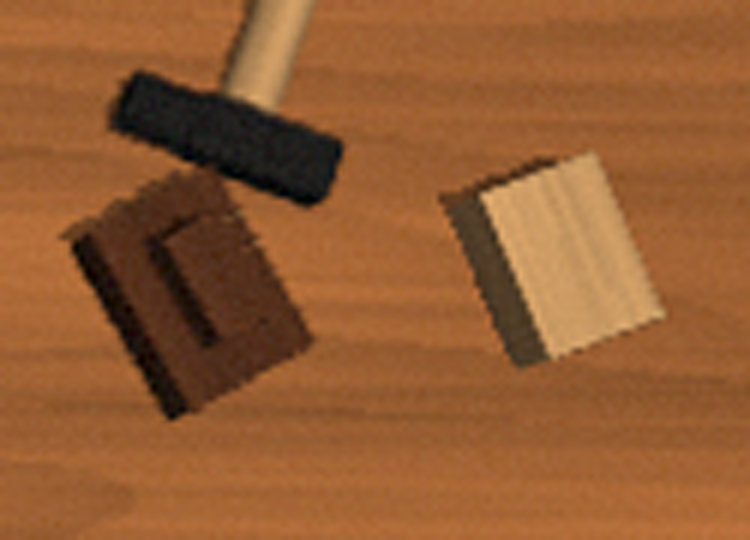

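Request:
carry_out:
  rows:
    - [[60,15,-40,0,0],[60,15,-40,0,0],[60,15,-40,0,0],[60,15,-40,0,0],[60,20,-40,0,0],[60,20,-40,0,0],[60,20,-40,0,0],[60,20,-40,0,0],[60,20,-40,0,0],[60,20,-40,0,-2.9]]

```text
time: 1.15
position: [0.3796, 0.2432, 0.2313]
tool_rot: [180.0, 0.0, 159.9]
wrist_force: [1.4, 0.0, -0.4]
width: 0.0602
finger_force: 0.0
```

Request:
carry_out:
  rows:
    - [[60,33,-40,-10,0],[60,33,-40,-10,0],[60,33,-40,-20,0],[60,32,-30,-30,0],[60,2,0,-30,0],[60,0,0,-20,0],[60,0,0,0,0]]

```text
time: 1.85
position: [0.5024, 0.1044, 0.1131]
tool_rot: [-179.9, -0.2, 159.9]
wrist_force: [-0.4, -0.4, 0.2]
width: 0.0602
finger_force: 0.0
```

```bash
python3 - <<'E'
from m import *
p=ray(c,(np.array([[85,232],[215,170],[313,340],[190,408]])+.5)/6-.5+[345,170],.045)*1000
print(np.round(p,1),p.mean(0)); a=np.diff(p[[0,1,2,3,0]],axis=0);print(np.linalg.norm(a,axis=1),np.degrees(np.arctan2(a[:,1],a[:,0])))
p=ray(c,(np.array([[160,240],[215,207],[270,316],[212,345]])+.5)/6-.5+[345,170],.077)*1000
print(np.round(p,1),p.mean(0))
E
```

```text
offcut [477.9  83.  178.  129.2   2.1]
plate [418.4 125.9 147.9 109.5 -81.5]
short [582.9  20.4  13.8   6.8   1.1]
long [419.9 170.1  53.    8.9   2.3]
tray [ 408.  -248.7  164.6  129.2   88.3]
[[ 601.  -157.7   45. ]
 [ 626.3 -208.4   45. ]
 [ 560.9 -245.1   45. ]
 [ 533.8 -197.3   45. ]] [ 580.48869662 -202.11636314   45.        ]
[56.6235038  75.02710921 54.85689588 77.965333  ] [ -63.43477658 -150.69852829  119.52761718   30.55270107]
[[ 593.2 -179.6   77. ]
 [ 606.1 -200.4   77. ]
 [ 565.5 -220.2   77. ]
 [ 554.2 -198.4   77. ]] [ 579.73302701 -199.64627043   77.        ]
```

Request:
carry_out:
  rows:
    - [[60,9.5,-9,0,0],[60,0,0,-25,0],[60,0,0,-25,0],[60,0,0,-25,0],[60,0,0,-14,0],[60,0,0,-8,0],[60,0,0,0,0]]

```text
time: 2.6
position: [0.5134, 0.0959, 0.0193]
tool_rot: [-180.0, -0.0, 159.9]
wrist_force: [-0.3, -0.8, 1.4]
width: 0.0599
finger_force: 0.0
```

```bash
python3 - <<'E'
from h import *
c,im=shot("scene"); print(robot.sense()["position"])
cv2.imwrite("pics/s1.png",cv2.resize(im[120:260,190:350],None,fx=4,fy=4))
E
```

```text
[0.51367787 0.09595077 0.0199999 ]
```

View pics/s1.png

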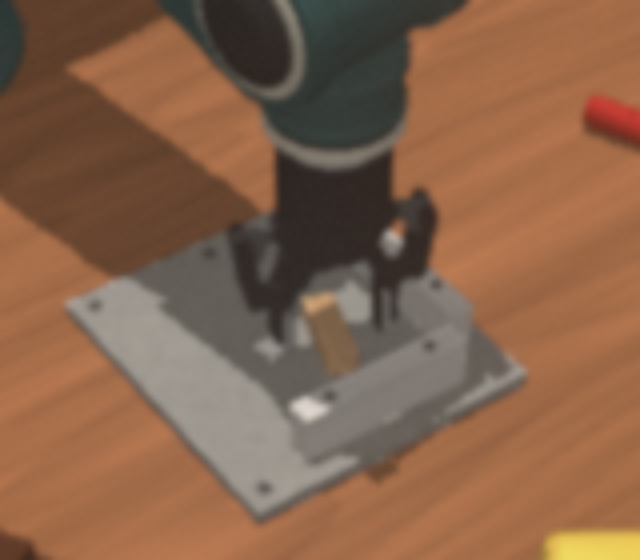

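The offcut (crop 330, 335) sits between the open fingers at (270, 335) and (385, 310). Lowering slightly, closing and lifting.

Request:
carry_out:
  rows:
    - [[60,0,0,-5,0],[10,0,0,0,0],[10,0,0,0,0],[10,0,0,0,0],[10,0,0,0,0],[10,0,0,0,0],[10,0,0,0,0],[10,0,0,0,0]]

```text
time: 3.45
position: [0.5135, 0.096, 0.0148]
tool_rot: [180.0, 0.0, 159.9]
wrist_force: [-0.4, 0.1, 7.0]
width: 0.021
finger_force: 59.4
```

Request:
carry_out:
  rows:
    - [[10,0,0,20,0],[10,0,0,30,0],[10,0,0,40,0],[10,-10,-20,40,0],[10,-10,-35,0,0],[10,-15,-40,0,0],[10,-15,-40,0,0],[10,-15,-40,0,0],[10,-15,-40,0,0],[10,-15,-40,0,0]]

```text
time: 4.45
position: [0.4172, -0.1604, 0.1443]
tool_rot: [-180.0, 0.0, 159.9]
wrist_force: [0.5, -0.1, -0.7]
width: 0.0205
finger_force: 58.8
```

Request:
carry_out:
  rows:
    - [[10,-4,-40,0,0],[10,-2,-36,0,0],[10,0,0,-40,0],[10,0,0,-40,0],[10,0,0,-30,0],[10,0,0,-15,0],[10,0,0,0,0],[10,0,0,0,0]]

```text
time: 5.25
position: [0.4127, -0.2353, 0.0204]
tool_rot: [-180.0, 0.1, 159.9]
wrist_force: [0.2, 0.2, 0.2]
width: 0.0204
finger_force: 58.8
```

Request:
carry_out:
  rows:
    - [[10,0,0,-8,0],[10,0,0,-3,0],[10,0,0,0,0],[60,0,0,0,0],[60,0,0,0,0],[60,0,0,0,0],[60,0,0,0,0],[60,0,0,30,0],[60,0,0,40,0],[60,0,0,40,0]]

```text
time: 6.25
position: [0.4118, -0.2348, 0.1193]
tool_rot: [180.0, -0.0, 159.9]
wrist_force: [1.6, -0.4, 0.3]
width: 0.0597
finger_force: 0.0
```

Request:
carry_out:
  rows:
    - [[60,0,0,40,0],[60,0,0,0,0],[60,-30,40,20,0],[60,-30,40,0,0],[60,-20,40,0,0],[60,0,40,0,0],[60,0,20,0,0],[60,0,0,0,0]]

```text
time: 7.05
position: [0.3341, -0.0561, 0.1765]
tool_rot: [180.0, 0.0, 160.1]
wrist_force: [0.8, -0.2, -0.1]
width: 0.0602
finger_force: 0.0
```

```bash
python3 - <<'E'
from m import *
print(robot.sense()["position"],robot.sense()["tool_rot"])
cv2.imwrite("pics/t2.png",cv2.resize(im[160:340,200:460],None,fx=3,fy=3,interpolation=cv2.INTER_CUBIC))
E
```

```text
Traceback (most recent call last):
  File "m.py", line 14, in <module>
    print("offcut",rect(blob((S>60)*255,(225,222,295,300)),.032))
                        ~~~~^^^^^^^^^^^^^^^^^^^^^^^^^^^^^^
  File "m.py", line 7, in blob
    return max(cs,key=cv2.contourArea)[:,0]
           ~~~^^^^^^^^^^^^^^^^^^^^^^^^
ValueError: max() iterable argument is empty
```

```bash
python3 - <<'E'
from h import *
c,im=shot("top")
cv2.imwrite("pics/t2.png",cv2.resize(im[160:340,200:460],None,fx=3,fy=3,interpolation=cv2.INTER_CUBIC))
E
```

```text
(no output)
```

View pics/t2.png

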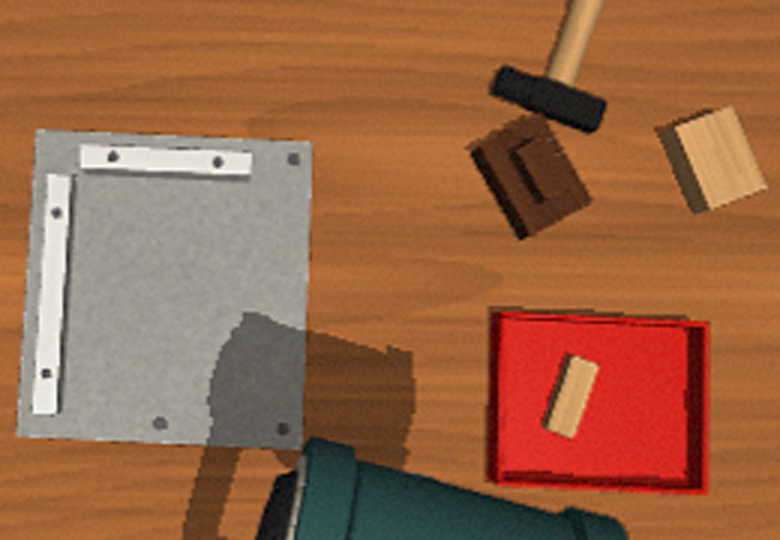

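The offcut lies in the tray (crop 570, 397); foot unchanged. Going above the foot.

Request:
carry_out:
  rows:
    - [[50,30,-15,0,7],[50,30,-15,0,7],[50,30,-15,0,7],[50,30,-15,0,7],[50,30,-15,0,7],[50,30,-20,0,7],[50,30,-25,0,7],[50,30,-25,0,0],[50,6,0,0,0],[50,0,0,0,0]]

```text
time: 8.15
position: [0.5803, -0.2043, 0.1752]
tool_rot: [179.9, -0.1, -151.2]
wrist_force: [0.1, -0.2, 0.3]
width: 0.05
finger_force: 0.0
```

Request:
carry_out:
  rows:
    - [[50,0,0,-20,0],[50,0,0,-20,0],[50,0,0,-15,0],[50,0,0,0,0],[50,0,0,0,0]]

```text
time: 8.65
position: [0.5801, -0.2029, 0.1223]
tool_rot: [-180.0, 0.0, -151.1]
wrist_force: [0.6, 0.7, 0.2]
width: 0.0504
finger_force: 0.0
```

Request:
carry_out:
  rows:
    - [[50,0,2,-25,0],[50,0,0,-25,0],[50,0,0,-12,0],[50,0,0,-9,0],[50,0,0,0,0],[50,0,0,0,0]]

```text
time: 9.25
position: [0.5808, -0.2011, 0.0518]
tool_rot: [-179.9, 0.0, -151.1]
wrist_force: [-0.6, -0.6, 0.2]
width: 0.05
finger_force: 0.0
```

```bash
python3 - <<'E'
from h import *
c,im=shot("scene"); 
cv2.imwrite("pics/s2.png",cv2.resize(im[190:350,110:270],None,fx=3.5,fy=3.5))
E
```

```text
(no output)
```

View pics/s2.png

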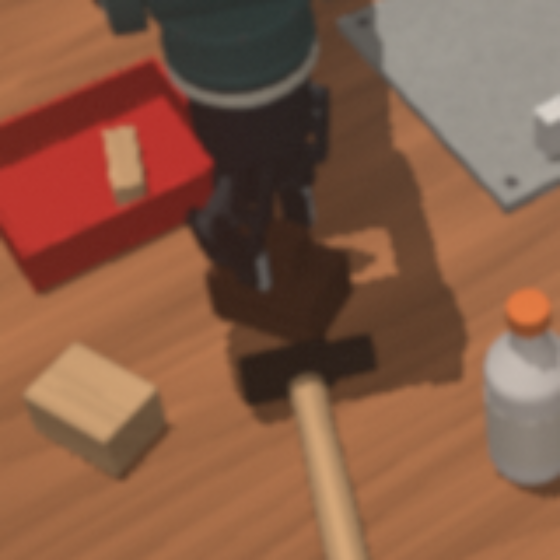

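Fingers straddle the tenon (crop 285, 240) on the foot (280, 290). Closing, then lifting.

Request:
carry_out:
  rows:
    - [[15,0,0,0,0],[15,0,0,0,0],[15,0,0,0,0],[15,0,0,0,0],[15,0,0,0,0],[15,0,0,0,0],[15,0,0,0,0],[15,0,0,0,0]]

```text
time: 10.1
position: [0.5807, -0.2011, 0.0516]
tool_rot: [-179.9, 0.0, -151.1]
wrist_force: [-0.3, 0.1, 6.9]
width: 0.0256
finger_force: 59.1
```

Request:
carry_out:
  rows:
    - [[15,0,0,5,0],[15,0,0,10,0],[15,0,0,20,0],[15,0,0,30,0],[15,0,0,20,0],[15,0,0,0,0],[15,0,0,0,0]]

```text
time: 10.8
position: [0.5802, -0.2009, 0.1358]
tool_rot: [-180.0, 0.0, -151.1]
wrist_force: [-0.5, 0.1, -2.3]
width: 0.0249
finger_force: 59.1
```

Request:
carry_out:
  rows:
    - [[15,-15,25,0,-5],[15,-15,35,0,-5],[15,-10,35,0,-5],[15,-10,35,0,-5],[15,-10,35,0,-5],[15,-5,35,0,-5.4],[15,-5,35,0,0],[15,0,30,0,0],[15,0,20,0,0],[15,0,10,0,0]]

```text
time: 11.8
position: [0.5096, 0.0955, 0.1344]
tool_rot: [-180.0, -0.1, 178.6]
wrist_force: [-0.9, -0.5, -1.9]
width: 0.0249
finger_force: 59.4
```

Request:
carry_out:
  rows:
    - [[15,0,0,0,0],[15,0,0,0,0]]

```text
time: 12.0
position: [0.5102, 0.0935, 0.1351]
tool_rot: [-180.0, -0.0, 178.5]
wrist_force: [0.2, 0.0, -0.8]
width: 0.0251
finger_force: 59.4
```

Request:
carry_out:
  rows:
    - [[15,0,0,-25,0],[15,0,0,-20,0],[15,0,0,-12,0],[15,0,0,-7,0],[15,0,0,-3,0],[15,0,0,0,0],[15,0,0,0,0]]

```text
time: 12.7
position: [0.5107, 0.094, 0.0695]
tool_rot: [180.0, 0.1, 178.5]
wrist_force: [0.2, -0.1, -0.9]
width: 0.0253
finger_force: 59.4
```

Request:
carry_out:
  rows:
    - [[15,0,0,-1,0],[15,0,0,-1,0],[15,0,0,-1,0],[15,0,0,-0.5,0],[15,0,0,0,0],[15,0,0,0,0]]

```text
time: 13.3
position: [0.5103, 0.0941, 0.0652]
tool_rot: [-180.0, -0.0, 178.5]
wrist_force: [-0.3, -0.8, -1.6]
width: 0.0251
finger_force: 59.4
```

Request:
carry_out:
  rows:
    - [[15,0,0,-0.5,0],[15,0,0,-0.5,0],[15,0,0,-0.5,0],[15,0,0,0,0],[15,0,0,0,0]]

```text
time: 13.8
position: [0.5103, 0.0941, 0.0637]
tool_rot: [-180.0, -0.0, 178.5]
wrist_force: [0.4, 0.1, -1.4]
width: 0.0247
finger_force: 59.4
```

Request:
carry_out:
  rows:
    - [[15,0,0,-0.3,0],[15,0,0,-0.3,0],[15,0,0,0,0],[15,0,0,0,0]]

```text
time: 14.2
position: [0.5105, 0.0941, 0.0636]
tool_rot: [180.0, 0.0, 178.5]
wrist_force: [-2.1, -1.1, 5.6]
width: 0.0246
finger_force: 60.1
```

Request:
carry_out:
  rows:
    - [[15,0,4,0,0],[15,0,5,0,0],[15,0,5,0,0],[15,0,5,0,0],[15,0,4,0,0],[15,0,3,0,0],[15,0,2,0,0],[15,0,0,0,0],[15,0,0,0,0]]

```text
time: 15.1
position: [0.5106, 0.1225, 0.0636]
tool_rot: [180.0, 0.1, 178.5]
wrist_force: [0.7, -1.0, 6.1]
width: 0.025
finger_force: 60.1
```

Request:
carry_out:
  rows:
    - [[15,0,0.5,0,0],[15,0,0.5,0,0],[15,0,0.5,0,0],[15,0,0,0,0],[15,0,0,0,0]]

```text
time: 15.6
position: [0.5106, 0.1238, 0.0636]
tool_rot: [-180.0, 0.1, 178.5]
wrist_force: [0.4, -2.5, 5.9]
width: 0.025
finger_force: 60.2
```

Request:
carry_out:
  rows:
    - [[15,0,0.5,0,0],[15,0,0.5,0,0],[15,0,0.5,0,0],[15,0,0,0,0],[15,0,0,0,0]]

```text
time: 16.1
position: [0.5106, 0.1252, 0.0636]
tool_rot: [-180.0, 0.1, 178.5]
wrist_force: [-0.1, -2.0, 4.6]
width: 0.0252
finger_force: 60.2
```

Request:
carry_out:
  rows:
    - [[15,0,0.5,0,0],[15,0,0.5,0,0],[15,0,0,0,0],[15,0,0,0,0]]

```text
time: 16.5
position: [0.5106, 0.1263, 0.0636]
tool_rot: [-180.0, 0.1, 178.5]
wrist_force: [-0.2, -3.3, 5.4]
width: 0.0247
finger_force: 60.2
```

Request:
carry_out:
  rows:
    - [[15,3,-0.3,0,0],[15,4,-0.2,0,0],[15,4,0,0,0],[15,4,0,0,0],[15,3,0,0,0],[15,1,0,0,0],[15,0,0,0,0],[15,0,0,0,0]]

```text
time: 17.3
position: [0.5296, 0.1259, 0.0636]
tool_rot: [180.0, 0.0, 178.5]
wrist_force: [-0.8, 0.2, 5.8]
width: 0.0253
finger_force: 60.3
```

Request:
carry_out:
  rows:
    - [[15,0.6,0,0,0],[15,0.6,0,0,0],[15,0.6,0,0,0],[15,0,0,0,0],[15,0,0,0,0]]

```text
time: 17.8
position: [0.5312, 0.1259, 0.0636]
tool_rot: [180.0, 0.0, 178.5]
wrist_force: [-2.2, -1.1, 6.1]
width: 0.0249
finger_force: 60.5
```

Request:
carry_out:
  rows:
    - [[15,0.6,0,0,0],[15,0.6,0,0,0],[15,0.6,0,0,0],[15,0,0,0,0],[15,0,0,0,0]]

```text
time: 18.3
position: [0.533, 0.1259, 0.0636]
tool_rot: [180.0, 0.0, 178.5]
wrist_force: [-3.4, -0.9, 6.4]
width: 0.0249
finger_force: 60.5
```

Request:
carry_out:
  rows:
    - [[15,0.6,0,0,0],[15,0.6,0,0,0],[15,0.6,0,0,0],[15,0,0,0,0],[15,0,0,0,0]]

```text
time: 18.8
position: [0.5348, 0.1259, 0.0636]
tool_rot: [180.0, 0.0, 178.5]
wrist_force: [-2.8, -1.5, 6.1]
width: 0.0251
finger_force: 60.5
```

Request:
carry_out:
  rows:
    - [[15,0.6,0,0,0],[15,0.6,0,0,0],[15,0,0,0,0],[15,0,0,0,0]]

```text
time: 19.2
position: [0.536, 0.1259, 0.0635]
tool_rot: [180.0, 0.0, 178.5]
wrist_force: [-3.4, -1.9, 7.2]
width: 0.0249
finger_force: 60.5
```

Request:
carry_out:
  rows:
    - [[15,0.5,0,0,0],[15,0.5,0,0,0],[15,0,0,0,0],[15,0,0,0,0]]

```text
time: 19.6
position: [0.5369, 0.1258, 0.0636]
tool_rot: [180.0, 0.0, 178.5]
wrist_force: [-3.3, -2.5, 8.0]
width: 0.0249
finger_force: 60.5
```

Request:
carry_out:
  rows:
    - [[15,0.5,0,0,0],[15,0.5,0,0,0],[15,0,0,0,0],[15,0,0,0,0]]

```text
time: 20.0
position: [0.5372, 0.1259, 0.0636]
tool_rot: [180.0, -0.1, 178.5]
wrist_force: [-12.7, -1.3, 14.0]
width: 0.0248
finger_force: 61.3
```

Request:
carry_out:
  rows:
    - [[15,0.5,0,0,0],[15,0.5,0,0,0],[15,0,0,0,0],[15,0,0,0,0]]

```text
time: 20.4
position: [0.5373, 0.1259, 0.0637]
tool_rot: [-180.0, -0.2, 178.5]
wrist_force: [-22.8, -2.9, 20.0]
width: 0.0249
finger_force: 62.1
```

Request:
carry_out:
  rows:
    - [[15,0.5,0,0,0],[15,0.5,0,0,0],[15,0,0,0,0],[15,0,0,0,0]]

```text
time: 20.8
position: [0.5374, 0.126, 0.0637]
tool_rot: [-180.0, -0.4, 178.5]
wrist_force: [-33.3, -3.4, 26.3]
width: 0.025
finger_force: 63.0
```

Request:
carry_out:
  rows:
    - [[15,-0.7,0,0,0],[15,-0.8,0,0,0],[15,0,0.5,0,0],[15,0,0.5,0,0],[15,0,0,0,0],[15,0,0,0,0]]

```text
time: 21.4
position: [0.5373, 0.126, 0.0637]
tool_rot: [-179.9, -0.2, 178.5]
wrist_force: [-17.9, -9.9, 17.7]
width: 0.0249
finger_force: 61.8
```

Request:
carry_out:
  rows:
    - [[15,0,0.5,0,0],[15,0,0.5,0,0],[15,0,0,0,0],[15,0,0,0,0]]

```text
time: 21.8
position: [0.5373, 0.1261, 0.0637]
tool_rot: [-179.8, -0.2, 178.5]
wrist_force: [-19.0, -19.4, 20.2]
width: 0.0249
finger_force: 62.0
```

Request:
carry_out:
  rows:
    - [[15,0,0.5,0,0],[15,0,0.5,0,0],[15,0,0,0,0],[15,0,0,0,0]]

```text
time: 22.2
position: [0.5373, 0.1262, 0.0637]
tool_rot: [-179.7, -0.2, 178.5]
wrist_force: [-19.4, -26.7, 20.9]
width: 0.0249
finger_force: 62.3
```

```bash
python3 - <<'E'
from h import *
c,im=shot("scene"); s=robot.sense()
print(s["wrist_force"],s["moment"],s["tool_rot"])
cv2.imwrite("pics/s3.png",cv2.resize(im[120:340,90:350],None,fx=2.5,fy=2.5))
E
```

```text
[-19.35362185 -25.96170196  21.172845  ] [-4.22351673  3.2092719  -0.31946878] [-179.70071837   -0.18128743  178.47626678]
```

View pics/s3.png

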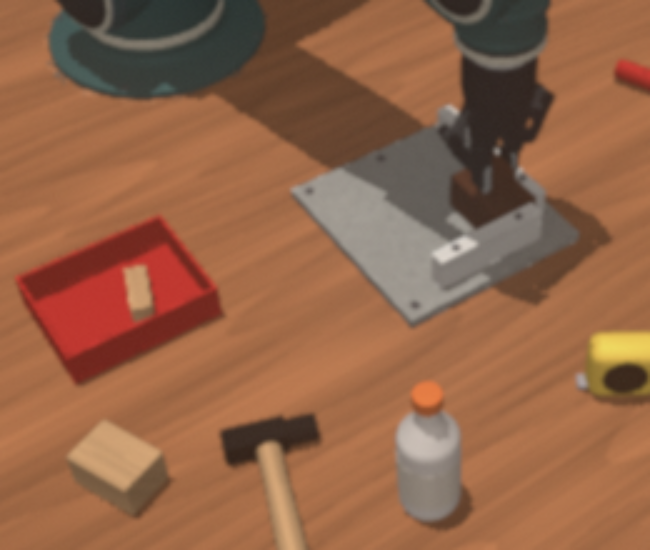

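The foot sits upright in the corner (crop 490, 195) against both fences, the offcut is in the tray (138, 292), and the bystanders are in place. Handing in.

```bash
python3 -c "
from station import robot
print(robot.sign_off())"
```

```text
the job is handed in; nothing more can be done
None
```

I handed the job in with the offcut lying in the scrap tray and the foot still gripped and pressed into the corner, the wrist reading about 19 N toward the short fence and 26 N toward the long one; sign-off returned no verdict.

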